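# Shut the jiko's ash drawer past its spring catch

### The job

With the fingertips, press the tread of the jiko's spring catch down and, keeping it pressed all the way, push the ash drawer fully home past it; then let go, so that the catch springs up in front of the drawer and locks it shut. Nothing is to be picked up, and the pot, plates, mwiko, mug, tin and matchbox stay where they are.

Things in the scene. Friction and masses are not known exactly. Their poses are not given: they have to be found in the camera images.
- jiko: Charcoal jiko, fixed in a run. Its dark steel ash box is 78 mm high and spans x 0 to 300, y -135 to 125 mm of its frame. Origin: on the trolley top under the box's front face. x points from the front into the box (the way the drawer is pushed shut), z up. Turned so that x is within 0.25 rad of world +y. Ahead of it a 12 mm thick apron reaches to x = -165 mm.
- bowl_rim (a point): Centre of the mouth of the jiko's round bowl, fixed on the ash box: radius 105 mm, 168 mm above the trolley top, with three pot rests up to 179 mm. Its nearest edge is 80 mm behind the box's front.
- ash_drawer (a joint): How far the drawer is out, m: 0 home (firm stop), 0.11 at most; slides along the jiko's x with about 2 N friction, stays where left. Starts 0.070 to 0.095 out. The catch's outer stop blocks it at 0.068 unless the catch is pressed; the inner stop can spring up in front of it only when it is less than 0.006 out. Part way, between the stops, a released catch springs up and traps it.
- ear_front (a point): Where to push: centre of the front surface of the ear of the drawer's 12 mm thick aluminium face. The ear overhangs the catch's tread, from jiko y = -43 to -133 mm and from 52 to 78 mm above the trolley top. This point is 65 mm up, at y = -105 mm (the tread's middle line), x = -(14 mm + opening). Axes as the jiko's; moves with the drawer.
- catch (a joint): How far the spring catch is pressed down, m: 0 up, 0.012 at its bottom stop. It springs back up by itself; it needs about 3 N to start and 8 N at the bottom. Pressed 0.008 or more its two upright stops pass under the ear; pressed less, they block the drawer.
- tread_top (a point): Middle of the top of the catch's tread: flat steel plate 150 mm long (jiko x -155 to -5 mm), 40 mm wide (y -125 to -85), top 50 mm above the trolley when up, 38 fully down. It runs on under the ear, so a fingertip can slide along it, keeping it pressed, and push the ear ahead of it. Bare trolley lies beyond it at y below -135 mm.
- stop_outer (a point): Top of the catch's outer upright stop, beside the tread and joined to it by a bar: 12 mm long in x (-70 to -58 mm), 8 mm wide (y -61 to -53), 10 mm higher than the tread. Moves with the catch.
- stop_inner (a point): Top of the inner stop, the same size, at x -32 to -20 mm; it locks the drawer shut when it stands up in front of the ear.
- pot: Dented aluminium pot, radius 85, height 100 mm, two ears; origin under its centre. Leave alone.
- plate_low: Lower of two stacked turquoise plates, radius 85, 12 mm high; origin under its centre. Leave alone.
- plate_top: Upper turquoise plate, the same. Leave alone.
- mwiko: Long flat wooden cooking paddle, 365 mm long, 55 mm wide at the blade, 12 mm high; its x axis runs along it. Leave alone.
- mug: White mug, radius 38, height 80 mm, standing in front of the apron; origin under its centre. Leave alone.
- tin: Closed steel tin, radius 30, height 60 mm, beside the ash box; origin under its centre. Leave alone.
- matchbox: Matchbox 56 x 36 x 16 mm lying near the apron's front corner; origin under its centre. Leave alone.

How it is judged:
On the way, in this order (a step that is already met when the one before it is completed fails the run):
1. the fingers press the catch down (7 mm or more) while the drawer is still out (value of joint catch above 0.007 m and contact force between the fingers and catch above 0.5 N and value of joint ash_drawer above 0.06 m), for 0.1 s.
2. the drawer is pushed to less than 35 mm out with the catch still held down by the fingers (value of joint catch above 0.007 m and contact force between the fingers and catch above 0.5 N and value of joint ash_drawer below 0.035 m), for 0.1 s.
At the end, for the whole second after the job is handed in: The ash drawer is home (less than 6 mm out) and the catch has sprung up in front of it (less than 2 mm down), with the fingers clear (value of joint ash_drawer below 0.006 m and value of joint catch below 0.002 m); the robot touches nothing.
It fails at once if the catch was let up with the drawer part way (20 to 55 mm out) (value of joint catch below 0.004 m and value of joint ash_drawer between 0.02 and 0.055 m).
It fails at once if a bystander was lifted or moved more than 25 mm (distance of any of pot, plate_low, plate_top, mwiko, mug, tin, matchbox from where it was at the start of the episode above 0.025 m).
It also fails if it takes over 38 s, if anything falls off the work surface, if the arm or the gripper's body presses on something with over 40 N, if the wrist force passes 120 N, or if a joint passes its speed limit or range.

### The arm

A 7-joint arm with a two-finger parallel gripper is mounted at the origin on the work surface. World frame = base frame: x ahead of the robot, y to its left, z up, the work surface at z = 0. Lengths are in m, angles in rad, forces in N, time in s.
With the tool pointing down it reaches from about 0.4 to 0.85 m from the base axis. Payload 4.5 kg.
Tool frame: the origin (TCP) lies on the centre line of the jaws, within the pads' length; the fingertips stand ahead of it and the grasp point (between the pads) lies 6 mm ahead of it (r.tcp_to_tips is the x of the fingertips in the tool frame, in m); x points along the fingers, y is the direction in which the jaws open and shut, and the axes are right-handed (so a half turn about x gives the same grasp; the last joint's range is limited). The gripper opens to 88 mm and grips with 3 to 60 N. Pads are 18 mm wide; open, the fingers measure 123 mm over their backs; the gripper's body (75 mm by 187 mm) begins 45 mm behind the grasp point.
Start: joints at [-1.226, 0.689, -0.195, 1.565, 0.157, 0.902, -0.215], TCP at [0.191, 0.595, 0.243] pointing down, gripper open.
Joint ranges: [-3.01, 3.01], [-0.46, 2.08], [-1.47, 1.51], [0.13, 2.56], [-1, 4.14], [0.04, 2.09], [-2.66, 2.66]. Speed limits (rad/s): [2.57, 2.57, 3.14, 3.14, 3.14, 3.14, 3.14].

### API

Orientations are given as a unit quaternion [x, y, z, w].
In Python, from plant import r gives the robot as it stands.
- The arm moves only by the tool play_rows, never from a script. Its argument "targets" is a list of rows, each a list of 3 entries, a list of its own where there are three numbers: the turn, a rotation vector about the world's x, y, z in rad, then the shift along the world's x, y, z in units of 40 mm (1.0 is 40 mm), then the closure in counts, from 0 (fully open) to 255 (shut). A call has 1 to 5 rows; each row shifts and turns the commanded pose from where the row before left it; what a row does not reach is not made up. A row lasts 1/10 s, in which the tool goes at most 50 mm and 8.59 degrees, less where a joint would pass 70% of its speed; a pose out of reach is approached as far as the arm can. A call is refused whole if a number of a shift passes 1 or a number of a turn 0.15, either way. A call with a gripper value outside its range is refused whole. The fingers move at their own pace and stop on an object; "newtons" is the grip in N (left out, the last holds). Time passes only in rows, so rows that do not move let the fingers close. It gives the time, the measured TCP pose, the force and the opening at its end, in the units of the state.
- r.get_state(): the state, without advancing time (a new reading comes with each control period).
- r.snapshot(name): name is "side" or "top"; returns a dict with "color" (400x640x3 uint8, red, green, blue), "fx", "fy", "cx", "cy" (pixels), "dist" ([k1, k2, p1, p2, k3] as OpenCV has them; the pictures are not rectified), "cam_to_world" (4x4, takes a point from camera to world coordinates). Camera axes: x right, y up, looking along -z (the intrinsics and any distortion apply to the point x, -y, -z); pixel columns grow to the right and rows downward; lengths in m; the calibration is good to about 2 mm. A picture is of the moment at which its call begins. There is no depth.
- r.finish_job(): hands the job in, once; it reports no verdict.
The state is a dict: "clock": time; "q": joint angles; "qd": joint speeds; "joint_torque": joint torques, N m; "tool_pos": TCP position; "eef_rot": TCP orientation; "contact_force": force on the tool from outside, world axes, zero at the start; "moment": the same for the moment, N m; "opening": opening from 0.0 (shut) to 1.0 (fully open).
Only numpy, scipy, OpenCV 4.12 (cv2) and the standard library are available. Lean on these libraries where they do the work, as an engineer would, in place of code of your own. Each camera call takes 0.05 s, during which the arm holds its last target.

## Working session

There is one attempt and no reset: what is moved stays moved. The work goes in short steps, Python scripts to look and compute and a tool call to move; the robot and the scene stay as the last step left them, time stands still between calls to the robot, and variables do not carry over. Pictures are saved under pics/ and viewed, and the job is handed in when it is done.

Besides the shell and the picture viewer there is one more tool, called after "Request:" by a JSON object that holds its "name" and its "arguments". play_rows: Moves the arm, as the interface text tells. Its arguments: {"type":"object","properties":{"targets":{"type":"array","items":{"type":"array"}},"newtons":{"type":"number"}},"required":["targets"]}

```bash
ls; mkdir -p pics; python3 - <<'E'
from plant import r
import cv2
print(r.get_state(), r.tcp_to_tips)
for n in("side","top"):
    s=r.snapshot(n); cv2.imwrite(f"pics/{n}0.png",s["color"][:,:,::-1])
    print({k:v for k,v in s.items() if k!="color"})
E
```

```text
pics
{'clock': 0.0, 'q': array([-1.22619596,  0.68995433, -0.1944898 ,  1.56635317,  0.1572914 ,
        0.90245909, -0.21508635]), 'qd': array([-3.46727384e-04,  7.51611467e-04,  2.72326344e-05,  2.54462319e-04,
        5.37797194e-04, -1.39084672e-03,  3.86724114e-04]), 'joint_torque': array([-8.28533830e-04, -5.27567160e+01, -1.26691125e+00, -1.53437126e+01,
       -5.25531534e-02,  6.44589352e-03,  1.68707616e-04]), 'tool_pos': array([0.19100503, 0.59445148, 0.24242546]), 'eef_rot': array([ 0.10878726,  0.69863954, -0.11004571,  0.69853995]), 'contact_force': array([ 0.06004423,  0.0153208 , -0.47821518]), 'moment': array([-0.02257549, -0.04134197, -0.01340784]), 'opening': 0.9986318400463496} 0.025
{'fx': 442.5422699849673, 'fy': 442.5422699849673, 'cx': 308.65610392049723, 'cy': 191.91286849510723, 'dist': array([0.00769913, 0.        , 0.        , 0.        , 0.        ]), 'cam_to_world': array([[ 0.82194134,  0.3991051 , -0.40635889,  0.07128961],
       [-0.56929204,  0.59803188, -0.56414931, -0.79144949],
       [ 0.01786071,  0.69503453,  0.71875448,  0.98132103],
       [ 0.        ,  0.        ,  0.        ,  1.        ]])}
{'fx': 393.115041865132, 'fy': 393.115041865132, 'cx': 315.7158789264438, 'cy': 204.9626883062753, 'dist': array([-0.06442201,  0.        ,  0.        ,  0.        ,  0.        ]), 'cam_to_world': array([[ 0.01004888,  0.9860234 , -0.16630354,  0.38875897],
       [-0.99987688,  0.01191266,  0.01021333, -0.10838296],
       [ 0.0120517 ,  0.16618043,  0.98602171,  1.14248365],
       [ 0.        ,  0.        ,  0.        ,  1.        ]])}
```

View pics/side0.png

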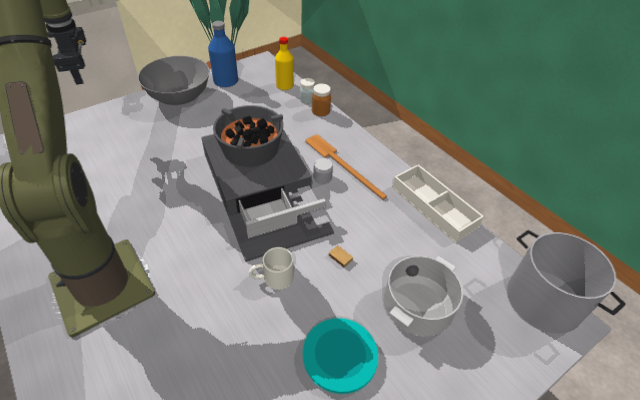

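View pics/top0.png

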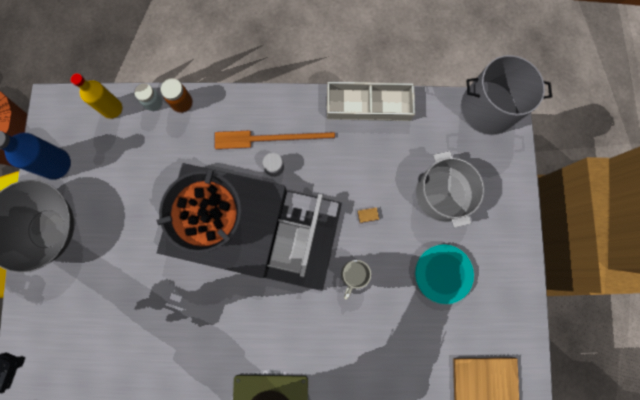

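The top view shows the jiko with its box at about (165-285, 165-270). The drawer face is the light bar at about (300-325, 195-275), and the tread and ear are at its upper end. I'll zoom in for exact corners.

```bash
python3 - <<'E'
import cv2
t=cv2.imread("pics/top0.png")[155:300,255:355]
cv2.imwrite("pics/topz.png",cv2.resize(t,None,fx=4,fy=4,interpolation=cv2.INTER_CUBIC)[:, :])
t=cv2.imread("pics/top0.png")[150:300,150:350]
cv2.imwrite("pics/topzz.png",cv2.resize(t,None,fx=4,fy=4,interpolation=cv2.INTER_CUBIC))
s=cv2.imread("pics/side0.png")[120:260,190:345]
cv2.imwrite("pics/sidez.png",cv2.resize(s,None,fx=4,fy=4,interpolation=cv2.INTER_CUBIC))
E
```

```text
(no output)
```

View pics/topzz.png

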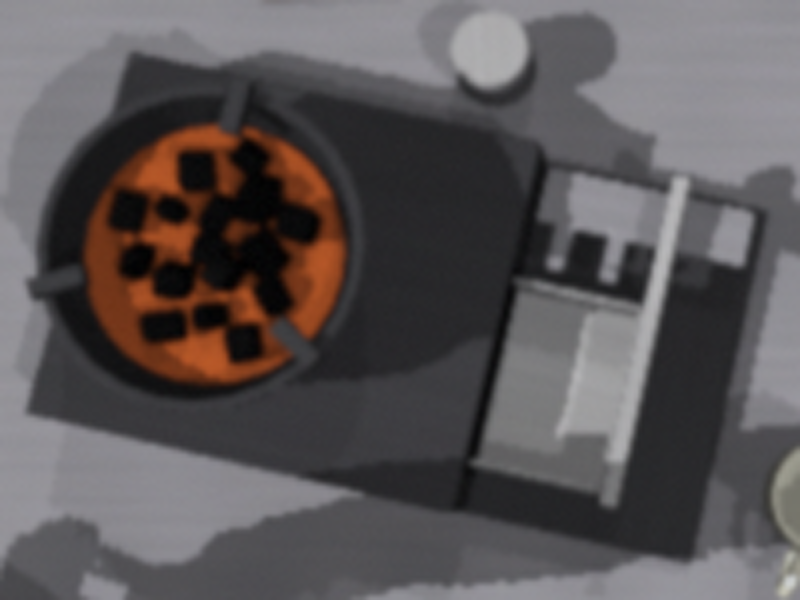

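View pics/sidez.png

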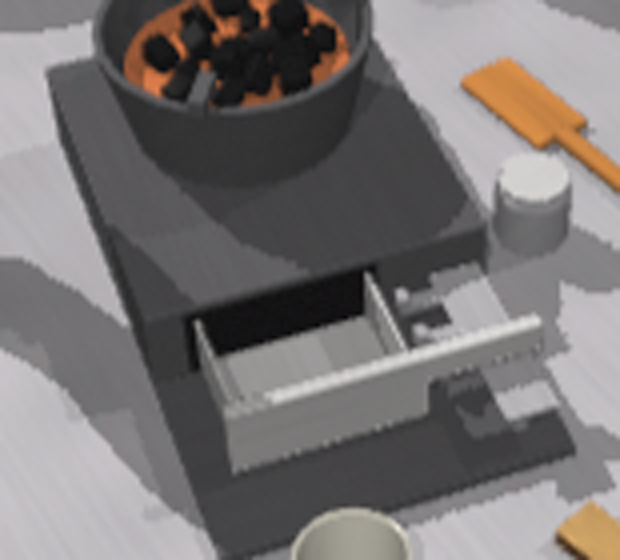

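```bash
cat > h.py <<'E'
import numpy as np, cv2
from plant import r
def proj(s,P):
    P=np.atleast_2d(P); T=np.linalg.inv(s["cam_to_world"]); c=(T[:3,:3]@P.T).T+T[:3,3]
    c=c*[1,-1,-1]
    K=np.array([[s["fx"],0,s["cx"]],[0,s["fy"],s["cy"]],[0,0,1]])
    return cv2.projectPoints(c,np.zeros(3),np.zeros(3),K,s["dist"])[0][:,0]
def j2w(p,P):
    P=np.atleast_2d(P); c,s=np.cos(p[2]),np.sin(p[2])
    return np.c_[p[0]+c*P[:,0]-s*P[:,1],p[1]+s*P[:,0]+c*P[:,1],P[:,2]]
E
cat > fit.py <<'E'
from h import *
from scipy.optimize import least_squares
S={n:r.snapshot(n) for n in("side","top")}
obs=[("top",(0,-135,78),(541,143)),("top",(0,125,78),(462,508)),("top",(300,-135,78),(133,55)),("top",(300,125,78),(28,412)),
("top",(-165,-135,12),(767,210)),("top",(-165,125,12),(692,558)),
("side",(0,-135,78),(487,235)),("side",(0,125,78),(137,319)),("side",(-165,-135,12),(575,442))]
ob2=[("top",-133,(690,180)),("side",-133,(541,325))]  # face front top edge
off={"top":(150,150),"side":(190,120)}
def px(n,u): return (np.array(u)+.5)/4-.5+off[n]
def f(p):
    e=[]
    for n,P,u in obs: e+=list(proj(S[n],j2w(p,np.array(P)/1e3))[0]-px(n,u))
    for n,y,u in ob2: e+=list(proj(S[n],j2w(p,[-.014-p[3],y/1e3,.078]))[0]-px(n,u))
    return np.array(e)
q=least_squares(f,[.3,.1,1.5,.08],loss="soft_l1")
print(q.x, "yaw from +y",q.x[2]-np.pi/2); print(f(q.x).reshape(-1,2).round(2))
np.save("pose.npy",q.x)
p=q.x
for n in S:
    z=4; o=off[n]; w,h=(200,150) if n=="top" else (155,140)
    im=cv2.resize(S[n]["color"][o[1]:o[1]+h,o[0]:o[0]+w,::-1],None,fx=z,fy=z,interpolation=cv2.INTER_CUBIC)
    def poly(P,c):
        u=(proj(S[n],j2w(p,np.array(P)/1e3))-o+.5)*z-.5
        cv2.polylines(im,[np.round(u).astype(int)],True,c,1)
    poly([(0,-135,78),(0,125,78),(300,125,78),(300,-135,78)],(0,255,0))
    poly([(-165,-135,12),(-165,125,12),(0,125,12),(0,-135,12)],(0,255,0))
    poly([(-155,-125,50),(-155,-85,50),(-5,-85,50),(-5,-125,50)],(0,0,255))
    for a in(-70,-32): poly([(a,-61,60),(a,-53,60),(a+12,-53,60),(a+12,-61,60)],(255,0,255))
    d=p[3]*1e3
    poly([(-14-d,-43,52),(-14-d,-133,52),(-14-d,-133,78),(-14-d,-43,78)],(0,255,255))
    cv2.imwrite(f"pics/fit_{n}.png",im)
E
python3 fit.py
```

```text
[ 0.49134503 -0.00726998  1.36263093  0.09025346] yaw from +y -0.20816540030478503
[[ 0.62 -0.41]
 [-1.88  1.38]
 [-1.18 -1.12]
 [-0.67  0.4 ]
 [ 0.54 -0.19]
 [ 0.29  1.35]
 [-0.29 -1.71]
 [ 0.91  1.41]
 [ 0.16  1.4 ]
 [-0.01 -0.89]
 [ 0.17  0.13]]
```

View pics/fit_top.png

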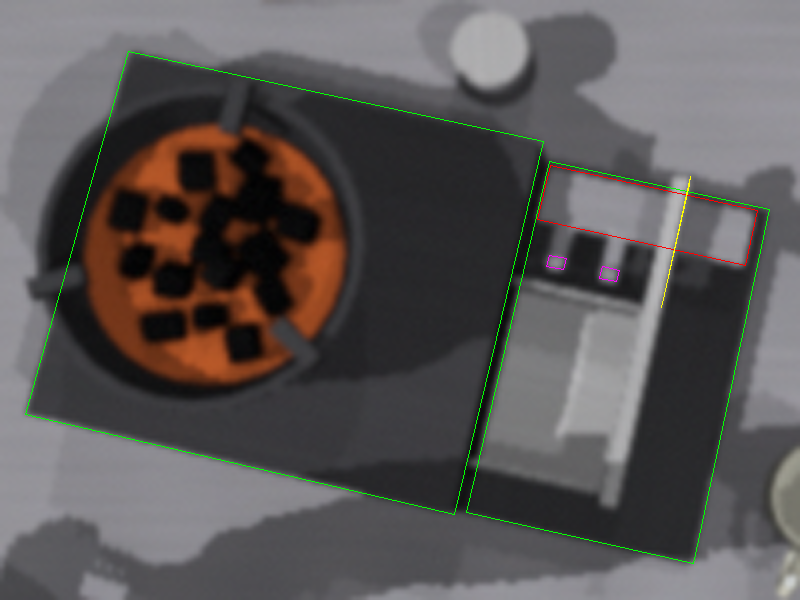

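View pics/fit_side.png

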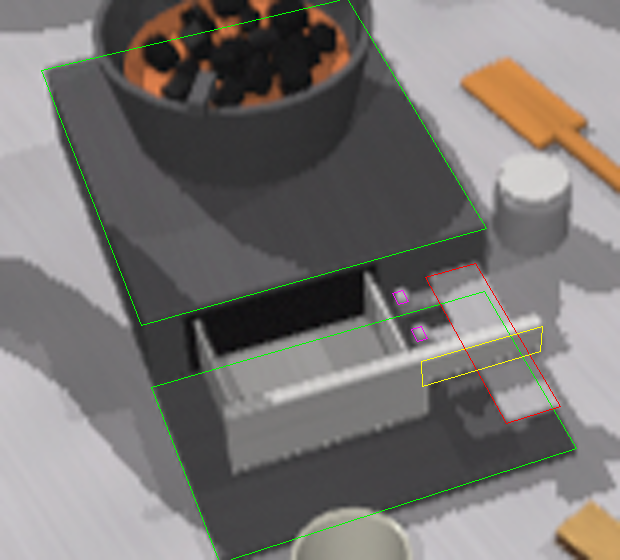

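```bash
cat > plan.py <<'E'
from h import *
from scipy.spatial.transform import Rotation as R
np.set_printoptions(precision=4,suppress=True)
p=np.load("pose.npy"); st=r.get_state()
Rt=R.from_quat(st["eef_rot"]); print("t",st["clock"],"pos",st["tool_pos"],"F",st["contact_force"],"op",st["opening"]);print(Rt.as_matrix())
c,s=np.cos(p[2]),np.sin(p[2])
for sg in(1,-1):
    y=np.array([-s,c,0])*sg; x=np.array([0,0,-1.]); z=np.cross(x,y)
    D=R.from_matrix(np.c_[x,y,z])
    print("turn needed",sg,(D*Rt.inv()).as_rotvec())
print("bowl/jx dir",c,s)
for jx in(-137,-23): print(jx,j2w(p,[jx/1e3,-.105,.063]))
w=st["tool_pos"]; d=w[:2]-p[:2]; print("TCP in jiko mm",1e3*np.array([c*d[0]+s*d[1],-s*d[0]+c*d[1],w[2]-r.tcp_to_tips]))
E
python3 plan.py
```

```text
t 0.2 pos [0.1911 0.5947 0.2427] F [0.7658 0.0939 0.6622] op 0.9982946701807293
[[-0.0002  0.3058  0.9521]
 [-0.001   0.9521 -0.3058]
 [-1.     -0.0011  0.0001]]
turn needed 1 [0.001  0.0007 1.6734]
turn needed -1 [ 0.0007 -0.001  -1.4682]
bowl/jx dir 0.2066652548220771 0.9784117090720684
-137 [[ 0.5658 -0.163   0.063 ]]
-23 [[ 0.5893 -0.0515  0.063 ]]
TCP in jiko mm [526.9312 418.2125 217.7326]
```

Request:
{"name": "play_rows", "arguments": {"targets": [[[0,0,-0.07],[0.4,-0.4,0.8],255],[[0,0,-0.07],[0.6,-0.7,0.5],255],[[0,0,-0.07],[0.7,-0.9,0],255],[[0,0,-0.07],[0.7,-0.9,0],255],[[0,0,-0.07],[0.7,-0.9,0],255]], "newtons": 20}}

```text
clock: 0.7
tool_pos: [0.316, 0.4416, 0.2954]
eef_rot: [0.23, 0.668, -0.23, 0.669]
contact_force: [0.1, 0.6, -0.1]
opening: 0.574
```

Request:
{"name": "play_rows", "arguments": {"targets": [[[0,0,-0.08],[0.7,-0.9,0],255],[[0,0,-0.08],[0.7,-0.9,0],255],[[0,0,-0.08],[0.6,-0.9,0],255],[[0,0,-0.08],[0.6,-0.9,0],255],[[0,0,-0.08],[0.6,-0.9,0],255]]}}

```text
clock: 1.2
tool_pos: [0.4438, 0.2615, 0.2952]
eef_rot: [0.359, 0.609, -0.359, 0.609]
contact_force: [-0.0, 0.8, -0.4]
opening: 0.116
```

```bash
python3 plan.py
```

```text
t 1.2 pos [0.4438 0.2615 0.2952] F [-0.0468  0.784  -0.3507] op 0.11632104690789871
[[-0.      0.8743  0.4854]
 [ 0.0001  0.4854 -0.8743]
 [-1.      0.     -0.0001]]
turn needed 1 [-0.     -0.0001  2.4266]
turn needed -1 [-0.0001  0.     -0.715 ]
bowl/jx dir 0.2066652548220771 0.9784117090720684
-137 [[ 0.5658 -0.163   0.063 ]]
-23 [[ 0.5893 -0.0515  0.063 ]]
TCP in jiko mm [253.1305 102.0625 270.2447]
```

Request:
{"name": "play_rows", "arguments": {"targets": [[[0,0,-0.065],[0.3,-0.95,0],255],[[0,0,-0.065],[0.3,-0.95,0],255],[[0,0,-0.065],[0.3,-0.95,0],255],[[0,0,-0.065],[0.3,-0.95,0],255],[[0,0,-0.065],[0.3,-0.95,0],255]]}}

```text
clock: 1.7
tool_pos: [0.5033, 0.0716, 0.2952]
eef_rot: [0.452, 0.544, -0.452, 0.543]
contact_force: [1.1, -0.6, 1.0]
opening: 0.006
```

Request:
{"name": "play_rows", "arguments": {"targets": [[[0,0,-0.065],[0.3,-0.95,0],255],[[0,0,-0.065],[0.3,-0.95,0],255],[[0,0,-0.065],[0.3,-0.95,0],255],[[0,0,-0.065],[0.3,-0.95,0],255],[[0,0,-0.065],[0.3,-0.95,0],255]]}}

```text
clock: 2.2
tool_pos: [0.5633, -0.1184, 0.2952]
eef_rot: [0.534, 0.463, -0.534, 0.463]
contact_force: [1.1, 0.4, 0.0]
opening: 0.002
```

Request:
{"name": "play_rows", "arguments": {"targets": [[[0,0,-0.065],[0,-0.8,-0.9],255],[[0,0,0],[0,0,-0.9],255],[[0,0,0],[0,0,-0.9],255],[[0,0,0],[0,0,0],255]]}}

```text
clock: 2.6
tool_pos: [0.5597, -0.148, 0.183]
eef_rot: [-0.546, -0.449, 0.551, -0.443]
contact_force: [0.3, -0.3, -0.3]
opening: 0.007
```

```bash
python3 plan.py; sed -i 's/^q=least/import sys\nq=least/' fit.py; cat > look.py <<'E'
import sys; from h import *
tag=sys.argv[1]
off={"top":(240,150),"side":(190,100)}
for n in ("top","side"):
    s=r.snapshot(n); o=off[n]; w,h=(120,140) if n=="top" else (165,145)
    cv2.imwrite(f"pics/{n}_{tag}.png",cv2.resize(s["color"][o[1]:o[1]+h,o[0]:o[0]+w,::-1],None,fx=4,fy=4,interpolation=cv2.INTER_CUBIC))
E
python3 look.py a
```

```text
t 2.6 pos [ 0.5597 -0.148   0.183 ] F [ 0.3399 -0.2587 -0.2784] op 0.007065396846421552
[[-0.0097  0.979  -0.2037]
 [ 0.0025 -0.2037 -0.979 ]
 [-1.     -0.01   -0.0005]]
turn needed 1 [ 0.0152 -0.004   3.1385]
turn needed -1 [-0.0026 -0.0097 -0.0031]
bowl/jx dir 0.2066652548220771 0.9784117090720684
-137 [[ 0.5658 -0.163   0.063 ]]
-23 [[ 0.5893 -0.0515  0.063 ]]
TCP in jiko mm [-123.523   -95.9698  157.9605]
```

View pics/side_a.png

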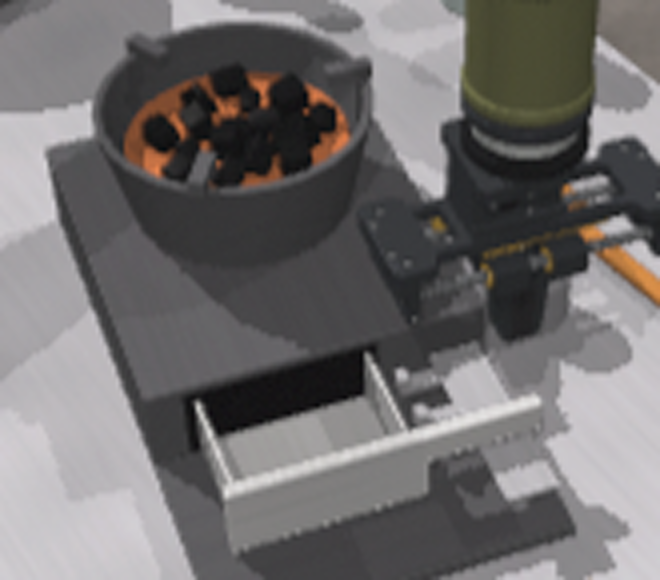

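View pics/top_a.png

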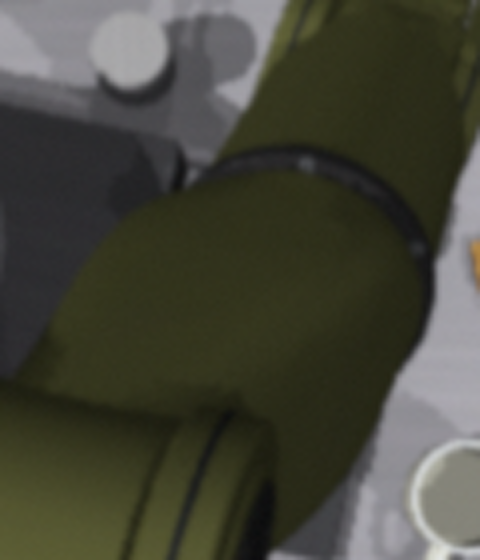

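```bash
python3 - <<'E'
from plant import r
import numpy as np
s=r.get_state(); print(s["q"].round(3), s["tool_pos"],s["clock"])
E
```

```text
[ 0.087  0.71   0.159  1.764 -0.165  0.682  0.132] [ 0.56316923 -0.14875156  0.18750186] 2.7
```

Request:
{"name": "play_rows", "arguments": {"targets": [[[0,0,0],[0,0,0],255]]}}

```text
clock: 2.8
tool_pos: [0.5645, -0.1491, 0.1892]
eef_rot: [0.549, 0.445, -0.548, 0.447]
contact_force: [0.0, -0.4, 0.5]
opening: 0.005
```

```bash
python3 plan.py; python3 - <<'E'
from plant import r
print(r.get_state()["q"].round(3))
E
```

```text
t 2.8 pos [ 0.5645 -0.1491  0.1892] F [ 0.0327 -0.4282  0.5213] op 0.004934273695746497
[[ 0.0035  0.9791 -0.2031]
 [-0.0008 -0.2031 -0.9792]
 [-1.      0.0036  0.0001]]
turn needed 1 [-0.0055  0.0012  3.138 ]
turn needed -1 [ 0.0008  0.0035 -0.0036]
bowl/jx dir 0.2066652548220771 0.9784117090720684
-137 [[ 0.5658 -0.163   0.063 ]]
-23 [[ 0.5893 -0.0515  0.063 ]]
TCP in jiko mm [-123.6265 -100.8695  164.1635]
[ 0.087  0.708  0.16   1.762 -0.165  0.681  0.132]
```

Request:
{"name": "play_rows", "arguments": {"targets": [[[0,0,0],[0.065,-0.2,-0.6],255],[[0,0,0],[0,0,-0.7],255],[[0,0,0],[0,0,-0.6],255],[[0,0,0],[0,0,-0.4],255],[[0,0,0],[0,0,0],255]]}}

```text
clock: 3.3
tool_pos: [0.5658, -0.1566, 0.0952]
eef_rot: [-0.548, -0.447, 0.548, -0.446]
contact_force: [-0.5, 0.9, 1.0]
opening: 0.004
```

Request:
{"name": "play_rows", "arguments": {"targets": [[[0,0,0],[0,0,0],255],[[0,0,0],[0,0,0],255]]}}

```text
clock: 3.5
tool_pos: [0.5671, -0.1572, 0.0971]
eef_rot: [0.549, 0.445, -0.548, 0.447]
contact_force: [0.3, -0.4, -0.2]
opening: 0.008
```

```bash
python3 plan.py; python3 look.py b
```

```text
t 3.5 pos [ 0.5671 -0.1572  0.0971] F [ 0.2994 -0.3607 -0.2492] op 0.00794123350342769
[[ 0.0034  0.9791 -0.2034]
 [-0.0009 -0.2034 -0.9791]
 [-1.      0.0035  0.0002]]
turn needed 1 [-0.0054  0.0014  3.1383]
turn needed -1 [ 0.0009  0.0034 -0.0033]
bowl/jx dir 0.2066652548220771 0.9784117090720684
-137 [[ 0.5658 -0.163   0.063 ]]
-23 [[ 0.5893 -0.0515  0.063 ]]
TCP in jiko mm [-131.0843 -105.0959   72.1318]
```

View pics/side_b.png

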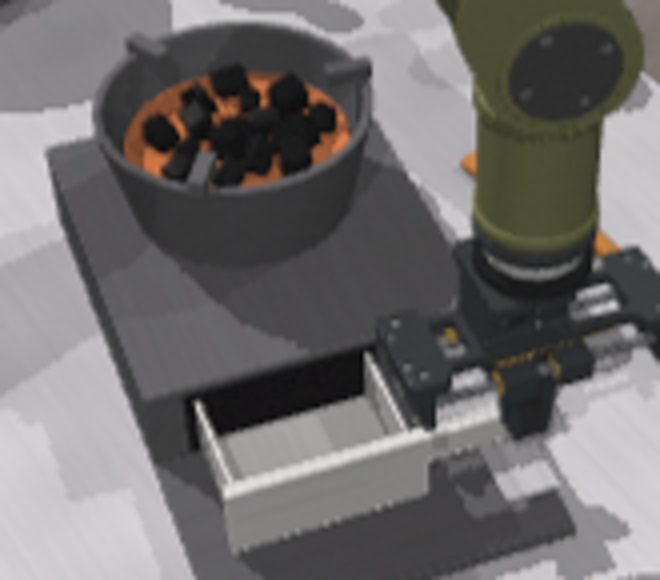

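The closed fingertips stand in front of the ear, with the tip at about (527,435) in the crop. They are over the tread, whose light front patch is at about (530,480). I'll go down slowly.

Request:
{"name": "play_rows", "arguments": {"targets": [[[0,0,0],[0,0,-0.25],255],[[0,0,0],[0,0,-0.2],255],[[0,0,0],[0,0,-0.1],255],[[0,0,0],[0,0,0],255],[[0,0,0],[0,0,0],255]]}}

```text
clock: 4.1
tool_pos: [0.5656, -0.1569, 0.0729]
eef_rot: [-0.548, -0.446, 0.549, -0.446]
contact_force: [0.1, 0.2, 0.4]
opening: 0.008
```

Request:
{"name": "play_rows", "arguments": {"targets": [[[0,0,0],[0,0,-0.1],255],[[0,0,0],[0,0,-0.1],255],[[0,0,0],[0,0,0],255],[[0,0,0],[0,0,0],255]]}}

```text
clock: 4.5
tool_pos: [0.5656, -0.1569, 0.0651]
eef_rot: [-0.549, -0.446, 0.549, -0.446]
contact_force: [0.5, 0.6, 0.3]
opening: 0.007
```

```bash
python3 plan.py
```

```text
t 4.5 pos [ 0.5656 -0.1569  0.0651] F [0.4973 0.5633 0.2714] op 0.006686428968491074
[[-0.0002  0.9791 -0.2036]
 [ 0.     -0.2036 -0.9791]
 [-1.     -0.0002  0.    ]]
turn needed 1 [ 0.0003 -0.0001  3.1385]
turn needed -1 [-0.     -0.0002 -0.0031]
bowl/jx dir 0.2066652548220771 0.9784117090720684
-137 [[ 0.5658 -0.163   0.063 ]]
-23 [[ 0.5893 -0.0515  0.063 ]]
TCP in jiko mm [-131.0735 -103.6142   40.099 ]
```

```bash
python3 look.py c
```

```text
(no output)
```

View pics/side_c.png

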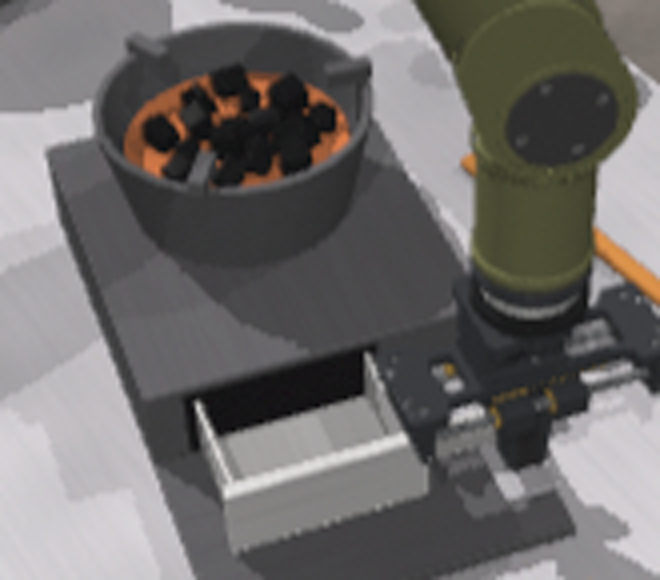

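View pics/top_c.png

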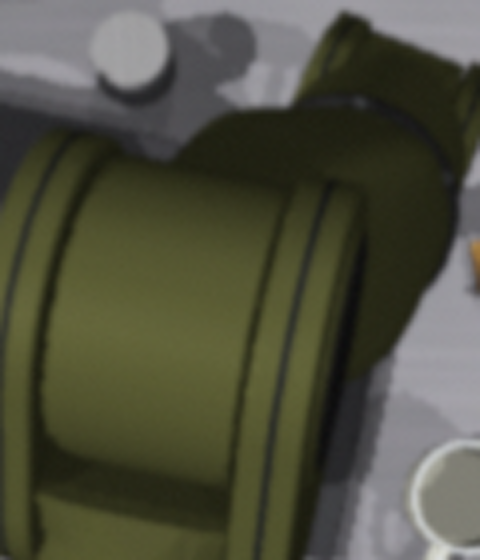

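```bash
cat > ov.py <<'E'
import sys; from h import *
from scipy.spatial.transform import Rotation as R
p=np.load("pose.npy"); st=r.get_state(); Rt=R.from_quat(st["eef_rot"]).as_matrix()
s=r.snapshot("side"); o=(275,170); w,h=75,75; z=8
im=cv2.resize(s["color"][o[1]:o[1]+h,o[0]:o[0]+w,::-1],None,fx=z,fy=z,interpolation=cv2.INTER_CUBIC)
def dr(W,c):
    u=(proj(s,W)-o+.5)*z-.5; cv2.polylines(im,[np.round(u).astype(int)],True,c,1)
tip=lambda x:np.array([st["tool_pos"]+Rt@[x,a*.0175,b*.009] for a,b in((1,1),(1,-1),(-1,-1),(-1,1))])
dr(tip(r.tcp_to_tips),(0,255,0)); dr(tip(-.039),(0,255,0))
for zz,c in((50,(0,0,255)),(38,(255,0,0))): dr(j2w(p,np.array([(-155,-125,zz),(-155,-85,zz),(-5,-85,zz),(-5,-125,zz)])/1e3),c)
d=p[3]*1e3; dr(j2w(p,np.array([(-14-d,-43,52),(-14-d,-133,52),(-14-d,-133,78),(-14-d,-43,78)])/1e3),(0,255,255))
cv2.imwrite(f"pics/ov_{sys.argv[1]}.png",im)
E
python3 ov.py c
```

```text
(no output)
```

View pics/ov_c.png

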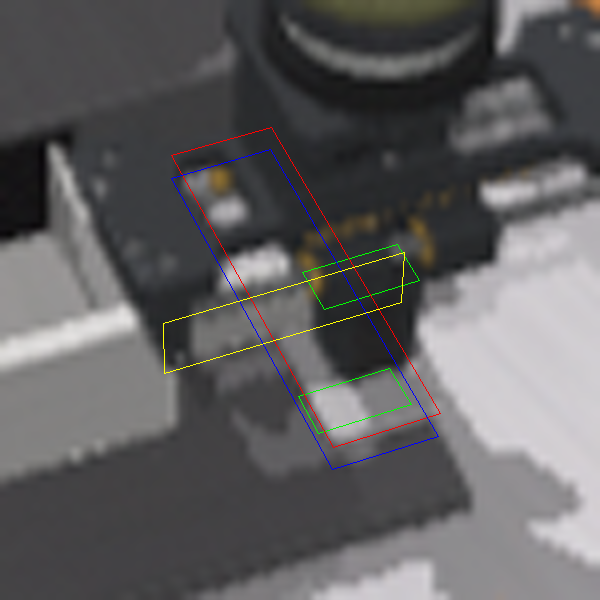

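```bash
python3 - <<'E'
from h import *
s=r.snapshot("side"); o=(275,170); w,h=75,75
im=s["color"][o[1]:o[1]+h,o[0]:o[0]+w,::-1]
im=(255*(im/255.)**.45).astype(np.uint8)
cv2.imwrite("pics/raw_c.png",cv2.resize(im,None,fx=8,fy=8,interpolation=cv2.INTER_CUBIC))
E
```

```text
(no output)
```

View pics/raw_c.png

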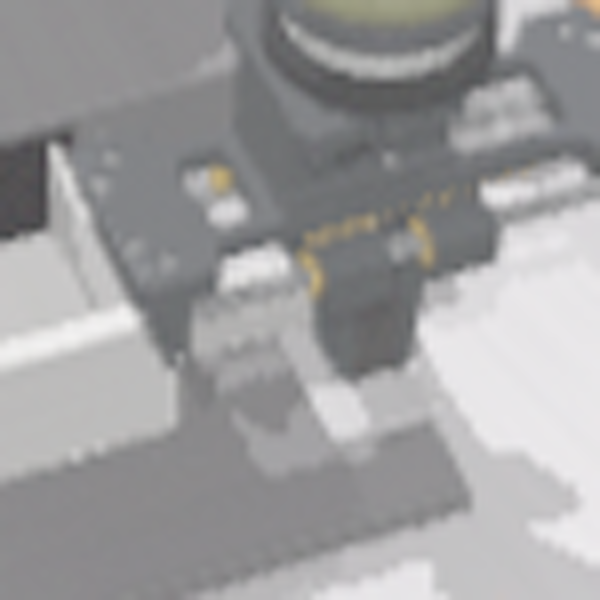

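```bash
python3 - <<'E'
from h import *
s=r.snapshot("side"); o=(190,100); z=4
im=cv2.imread("pics/side_b.png"); im=(255*(im/255.)**.5).astype(np.uint8)
im=im[260:500,380:660]; im=cv2.resize(im,None,fx=2.5,fy=2.5,interpolation=cv2.INTER_CUBIC)
p=np.load("pose.npy"); c,sn=np.cos(p[2]),np.sin(p[2])
def dr(W,col):
    u=(((proj(s,W)-o+.5)*z-.5)-[380,260])*2.5; cv2.polylines(im,[np.round(u).astype(int)],True,col,1)
for zt in (.0721,.0821,.0921):
    dr(np.array([[.5671+a*.0175*sn+b*.009*c,-.1572-a*.0175*c+b*.009*sn,zt] for a,b in((1,1),(1,-1),(-1,-1),(-1,1))]),(0,255,0))
cv2.imwrite("pics/ov_b.png",im)
E
```

```text
(no output)
```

View pics/ov_b.png

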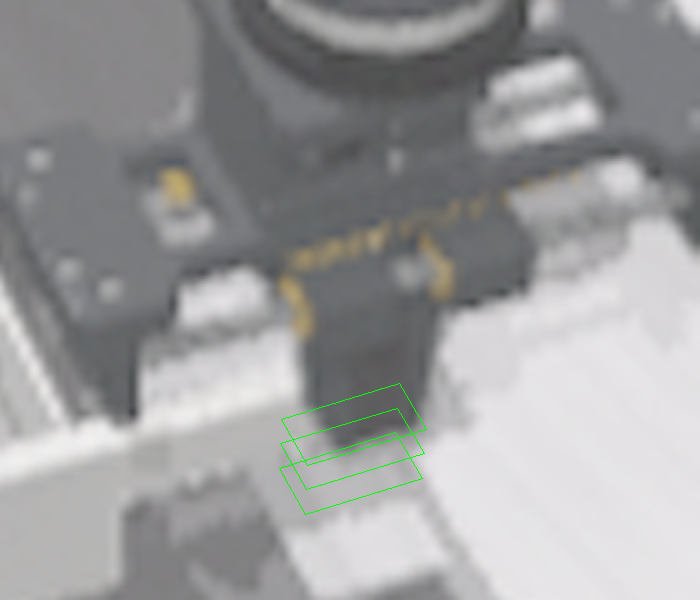

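The overlay suggests the fingertips are higher than the model says: the tip is at about (375,440) in the crop, while the prediction is about (363,496). There's no force yet and the tread is still up. I'll keep going down in small steps and watch the force.

Request:
{"name": "play_rows", "arguments": {"targets": [[[0,0,0],[0,0,-0.1],255],[[0,0,0],[0,0,0],255],[[0,0,0],[0,0,0],255]]}}

```text
clock: 5.05
tool_pos: [0.5656, -0.1569, 0.0611]
eef_rot: [-0.548, -0.446, 0.549, -0.446]
contact_force: [0.1, 0.2, 0.4]
opening: 0.005
```

Request:
{"name": "play_rows", "arguments": {"targets": [[[0,0,0],[0,0,-0.1],255],[[0,0,0],[0,0,0],255],[[0,0,0],[0,0,0],255]]}}

```text
clock: 5.35
tool_pos: [0.5656, -0.1569, 0.0571]
eef_rot: [-0.548, -0.446, 0.549, -0.446]
contact_force: [0.1, 0.4, -0.0]
opening: 0.005
```

```bash
python3 ov.py d; python3 - <<'E'
from h import *
im=cv2.imread("pics/ov_d.png"); cv2.imwrite("pics/ov_d.png",(255*(im/255.)**.5).astype(np.uint8))
E
```

```text
(no output)
```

View pics/ov_d.png

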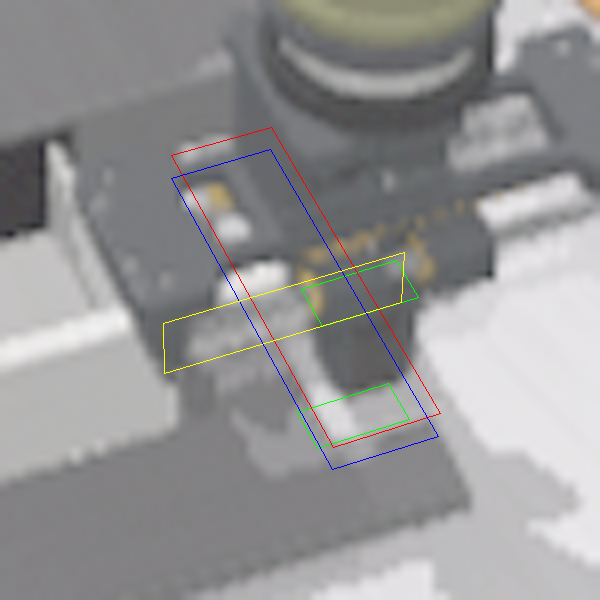

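Request:
{"name": "play_rows", "arguments": {"targets": [[[0,0,0],[0,0,-0.1],255],[[0,0,0],[0,0,0],255],[[0,0,0],[0,0,0],255]]}}

```text
clock: 5.7
tool_pos: [0.5662, -0.1571, 0.0535]
eef_rot: [0.549, 0.446, -0.548, 0.447]
contact_force: [-0.5, 0.2, 3.6]
opening: 0.007
```

Request:
{"name": "play_rows", "arguments": {"targets": [[[0,0,0],[0,0,-0.05],255],[[0,0,0],[0,0,0],255],[[0,0,0],[0,0,0],255]]}}

```text
clock: 6.0
tool_pos: [0.5662, -0.1571, 0.0515]
eef_rot: [0.549, 0.446, -0.548, 0.447]
contact_force: [0.3, -0.2, 4.7]
opening: 0.002
```

Contact: 3.6 to 4.7 N with the TCP at 0.0535 to 0.0515 m, so the tips stand only about 5 mm ahead of the TCP. I'll press on towards 10–11 mm down.

Request:
{"name": "play_rows", "arguments": {"targets": [[[0,0,0],[0,0,-0.1],255],[[0,0,0],[0,0,-0.07],255],[[0,0,0],[0,0,0],255],[[0,0,0],[0,0,0],255]]}}

```text
clock: 6.4
tool_pos: [0.5662, -0.1571, 0.0448]
eef_rot: [0.549, 0.446, -0.548, 0.447]
contact_force: [0.6, 0.7, 7.3]
opening: 0.004
```

```bash
python3 plan.py; python3 ov.py e; python3 - <<'E'
from h import *
im=cv2.imread("pics/ov_e.png"); cv2.imwrite("pics/ov_e.png",(255*(im/255.)**.5).astype(np.uint8))
E
```

```text
t 6.4 pos [ 0.5662 -0.1571  0.0448] F [0.5901 0.742  7.2514] op 0.004108339709721112
[[ 0.0011  0.979  -0.2037]
 [-0.0004 -0.2037 -0.979 ]
 [-1.      0.0011  0.0001]]
turn needed 1 [-0.0017  0.0006  3.1385]
turn needed -1 [ 0.0004  0.0011 -0.003 ]
bowl/jx dir 0.2066652548220771 0.9784117090720684
-137 [[ 0.5658 -0.163   0.063 ]]
-23 [[ 0.5893 -0.0515  0.063 ]]
TCP in jiko mm [-131.1579 -104.1887   19.841 ]
```

View pics/ov_e.png

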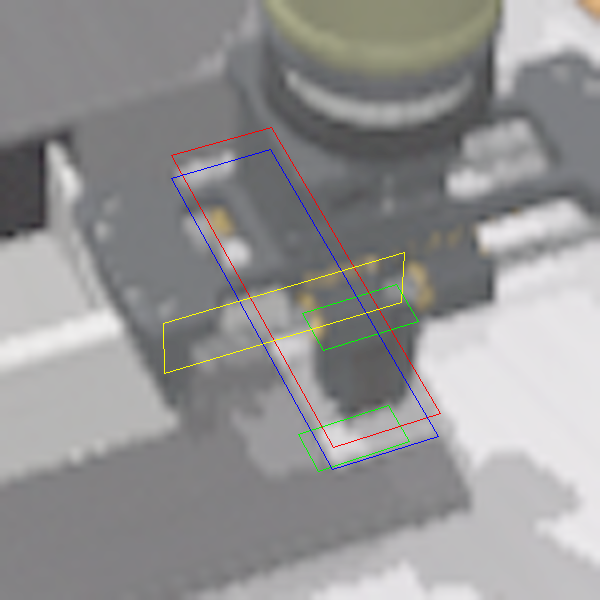

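The tread has moved down to the blue outline, with its front edge at about (335,465), and the force is 7.3 N, so the catch is about 10 mm down. Next I'll push along jiko +x, pressing slightly more.

Request:
{"name": "play_rows", "arguments": {"targets": [[[0,0,0],[0,0,-0.03],255],[[0,0,0],[0.02,0.1,0],255],[[0,0,0],[0.03,0.15,0],255],[[0,0,0],[0.04,0.2,0],255],[[0,0,0],[0.02,0.1,0],255]]}}

```text
clock: 6.95
tool_pos: [0.57, -0.1384, 0.0439]
eef_rot: [-0.548, -0.444, 0.55, -0.447]
contact_force: [-1.7, -7.8, 6.4]
opening: 0.005
```

```bash
python3 plan.py|egrep "^t|TCP"
```

```text
t 6.95 pos [ 0.57   -0.1384  0.0439] F [-1.7017 -7.7806  6.3881] op 0.005169353975360531
turn needed 1 [-0.0015  0.0075  3.1409]
turn needed -1 [ 0.0048  0.0009 -0.0007]
TCP in jiko mm [-112.0459 -104.0587   18.9355]
```

Request:
{"name": "play_rows", "arguments": {"targets": [[[0,0,0],[0.02,0.1,0],255],[[0,0,0],[0.02,0.1,0],255],[[0,0,0],[0,0,0],255]]}}

```text
clock: 7.25
tool_pos: [0.5717, -0.1306, 0.0439]
eef_rot: [-0.548, -0.444, 0.55, -0.447]
contact_force: [-0.5, -6.0, 6.2]
opening: 0.004
```

```bash
python3 plan.py|egrep "^t|TCP"; python3 ov.py f;  python3 - <<'E'
from h import *
im=cv2.imread("pics/ov_f.png"); cv2.imwrite("pics/ov_f.png",(255*(im/255.)**.5).astype(np.uint8))
E
```

```text
t 7.25 pos [ 0.5717 -0.1306  0.0439] F [-0.4896 -6.0159  6.2076] op 0.0037671239195408114
turn needed 1 [-0.0017  0.0076  3.1409]
turn needed -1 [ 0.0049  0.0011 -0.0006]
TCP in jiko mm [-104.0783 -104.0949   18.9474]
```

View pics/ov_f.png

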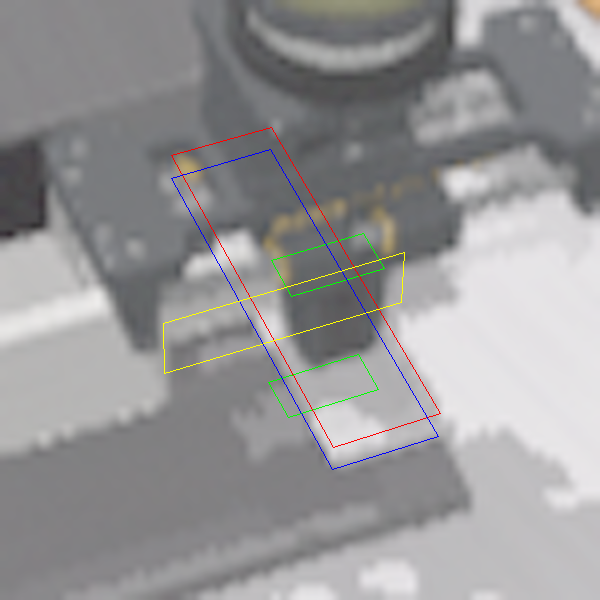

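The drawer is moving in: its lower corner went from about (175,440) to (160,405). The tread is still down. Continuing.

Request:
{"name": "play_rows", "arguments": {"targets": [[[0,0,0],[0.03,0.15,0],255],[[0,0,0],[0.03,0.15,0],255],[[0,0,0],[0.03,0.15,0],255],[[0,0,0],[0.03,0.15,0],255]]}}

```text
clock: 7.7
tool_pos: [0.5765, -0.1078, 0.044]
eef_rot: [-0.548, -0.443, 0.55, -0.447]
contact_force: [-0.1, -8.2, 6.7]
opening: 0.007
```

```bash
python3 plan.py|egrep "^t|TCP|turn"
```

```text
t 7.7 pos [ 0.5765 -0.1078  0.044 ] F [-0.0589 -8.1575  6.655 ] op 0.007082460136837471
turn needed 1 [ 0.0022 -0.0096 -3.1408]
turn needed -1 [0.0061 0.0014 0.0007]
TCP in jiko mm [ -80.7511 -104.1366   18.9761]
```

Request:
{"name": "play_rows", "arguments": {"targets": [[[0,0,0],[0.03,0.15,0],255],[[0,0,0],[0.03,0.15,0],255],[[0,0,0],[0.03,0.15,0],255],[[0,0,0],[0.03,0.15,0],255]]}}

```text
clock: 8.1
tool_pos: [0.5817, -0.0839, 0.0439]
eef_rot: [-0.549, -0.443, 0.55, -0.447]
contact_force: [0.2, -9.0, 7.7]
opening: 0.006
```

```bash
python3 plan.py|egrep "^t|TCP|turn"; python3 ov.py g;  python3 - <<'E'
from h import *
im=cv2.imread("pics/ov_g.png"); cv2.imwrite("pics/ov_g.png",(255*(im/255.)**.5).astype(np.uint8))
E
```

```text
t 8.1 pos [ 0.5817 -0.0839  0.0439] F [ 0.2467 -8.9769  7.7441] op 0.0057171062087244175
turn needed 1 [ 0.003  -0.0097 -3.1408]
turn needed -1 [0.0062 0.0019 0.0008]
TCP in jiko mm [ -56.2728 -104.2065   18.9462]
```

View pics/ov_g.png

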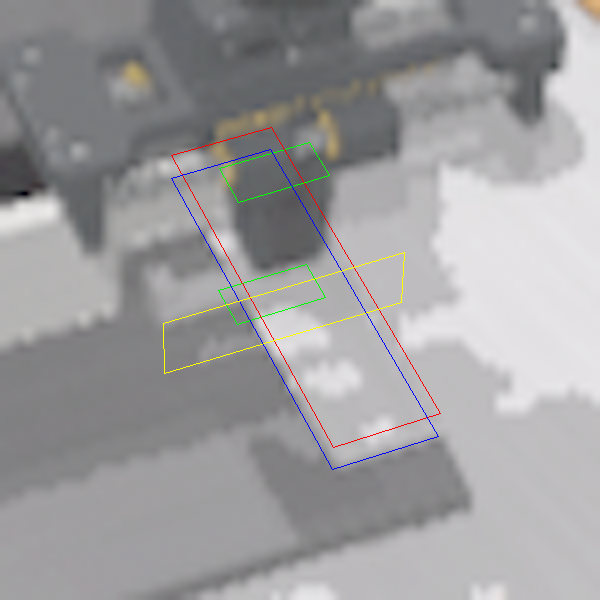

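Request:
{"name": "play_rows", "arguments": {"targets": [[[0,0,0],[0.03,0.15,0],255],[[0,0,0],[0.03,0.15,0],255],[[0,0,0],[0.02,0.12,0],255],[[0,0,0],[0,0,0],255]]}}

```text
clock: 8.55
tool_pos: [0.5853, -0.0656, 0.044]
eef_rot: [-0.549, -0.444, 0.549, -0.447]
contact_force: [0.9, -5.4, 7.3]
opening: 0.006
```

```bash
python3 plan.py|egrep "^t|TCP|turn"
```

```text
t 8.55 pos [ 0.5853 -0.0656  0.044 ] F [ 0.8854 -5.4395  7.2606] op 0.006060150831430218
turn needed 1 [-0.0036  0.0073  3.1407]
turn needed -1 [ 0.0046  0.0023 -0.0009]
TCP in jiko mm [ -37.6498 -103.9449   19.0174]
```

Request:
{"name": "play_rows", "arguments": {"targets": [[[0,0,0],[0.02,0.1,0],255],[[0,0,0],[0.02,0.1,0],255],[[0,0,0],[0,0,0],255]]}}

```text
clock: 8.85
tool_pos: [0.5868, -0.058, 0.044]
eef_rot: [-0.549, -0.444, 0.55, -0.447]
contact_force: [-0.6, -6.8, 7.6]
opening: 0.007
```

Request:
{"name": "play_rows", "arguments": {"targets": [[[0,0,0],[0.01,0.07,0],255],[[0,0,0],[0.01,0.07,0],255],[[0,0,0],[0,0,0],255]]}}

```text
clock: 9.15
tool_pos: [0.5876, -0.0528, 0.0441]
eef_rot: [-0.549, -0.443, 0.55, -0.447]
contact_force: [0.5, -6.2, 7.5]
opening: 0.009
```

```bash
python3 plan.py|egrep "^t|TCP|turn"; python3 ov.py k;  python3 - <<'E'
from h import *
im=cv2.imread("pics/ov_k.png"); cv2.imwrite("pics/ov_k.png",(255*(im/255.)**.5).astype(np.uint8))
E
```

```text
t 9.15 pos [ 0.5876 -0.0528  0.0441] F [ 0.5093 -6.1639  7.4741] op 0.009083341978630305
turn needed 1 [-0.0037  0.0083  3.1415]
turn needed -1 [ 0.0053  0.0024 -0.0001]
TCP in jiko mm [ -24.6265 -103.6268   19.0501]
```

View pics/ov_k.png

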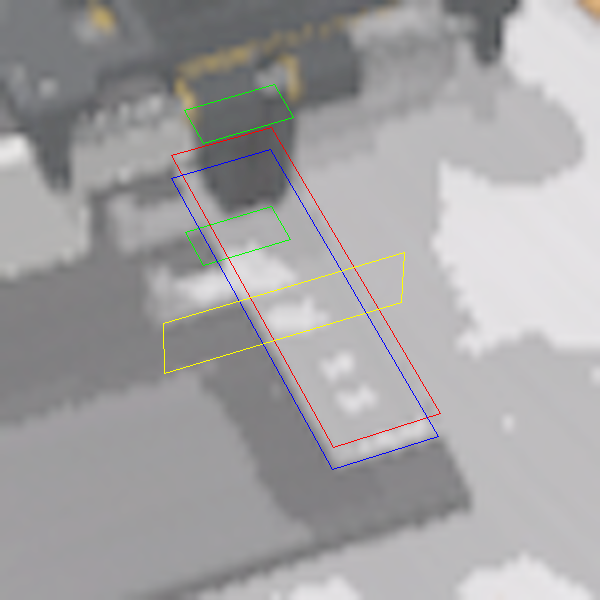

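Request:
{"name": "play_rows", "arguments": {"targets": [[[0,0,0],[0.015,0.07,0],255],[[0,0,0],[0,0,0],255]]}}

```text
clock: 9.4
tool_pos: [0.5878, -0.0515, 0.0441]
eef_rot: [-0.548, -0.443, 0.551, -0.447]
contact_force: [-1.4, -9.5, 6.9]
opening: 0.002
```

Request:
{"name": "play_rows", "arguments": {"targets": [[[0,0,0],[0.015,0.07,0],255],[[0,0,0],[0,0,0],255]]}}

```text
clock: 9.6
tool_pos: [0.5878, -0.0515, 0.0441]
eef_rot: [-0.548, -0.441, 0.552, -0.447]
contact_force: [-2.0, -13.6, 8.0]
opening: 0.007
```

The force rises to 13.6 N with no further motion, at TCP jiko x of about -23 mm, which is where home was predicted. I'll push one bit more, relax, then lift straight up.

Request:
{"name": "play_rows", "arguments": {"targets": [[[0,0,0],[0.015,0.07,0],255],[[0,0,0],[0,0,0],255],[[0,0,0],[-0.04,-0.18,0],255],[[0,0,0],[0,0,0],255]]}}

```text
clock: 10.0
tool_pos: [0.5878, -0.0515, 0.0441]
eef_rot: [-0.549, -0.443, 0.55, -0.447]
contact_force: [-0.1, -6.2, 6.9]
opening: 0.007
```

```bash
python3 plan.py|egrep "^t|TCP|turn"
```

```text
t 10.0 pos [ 0.5878 -0.0515  0.0441] F [-0.1149 -6.1564  6.9409] op 0.0071085997868117964
turn needed 1 [ 0.0038 -0.0069 -3.1412]
turn needed -1 [0.0044 0.0024 0.0004]
TCP in jiko mm [ -23.3795 -103.5294   19.0594]
```

Position held at home. Now lifting straight up, starting gently.

Request:
{"name": "play_rows", "arguments": {"targets": [[[0,0,0],[0,-0.05,0.1],255],[[0,0,0],[0,-0.05,0.4],255],[[0,0,0],[0,0,0.7],255],[[0,0,0],[0,0,0.8],255],[[0,0,0],[0,0,0.8],255]]}}

```text
clock: 10.5
tool_pos: [0.5857, -0.0508, 0.1563]
eef_rot: [-0.548, -0.447, 0.549, -0.445]
contact_force: [0.0, 1.0, -0.6]
opening: 0.004
```

Request:
{"name": "play_rows", "arguments": {"targets": [[[0,0,0],[0,-0.5,0.8],255],[[0,0,0],[0,-0.8,0.6],255],[[0,0,0],[0,-0.8,0.6],255],[[0,0,0],[0,-0.5,0.3],255],[[0,0,0],[0,0,0],255]]}}

```text
clock: 11.0
tool_pos: [0.5867, -0.1594, 0.2494]
eef_rot: [0.55, 0.443, -0.55, 0.446]
contact_force: [-0.6, -0.8, 0.1]
opening: 0.003
```

```bash
python3 plan.py|egrep "^t|TCP|turn"; python3 look.py m
```

```text
t 11.0 pos [ 0.5867 -0.1594  0.2494] F [-0.5718 -0.8222  0.1134] op 0.0030342075329504534
turn needed 1 [ 0.004  -0.0046 -3.1392]
turn needed -1 [0.0029 0.0025 0.0024]
TCP in jiko mm [-129.1679 -124.7571  224.4434]
```

View pics/side_m.png

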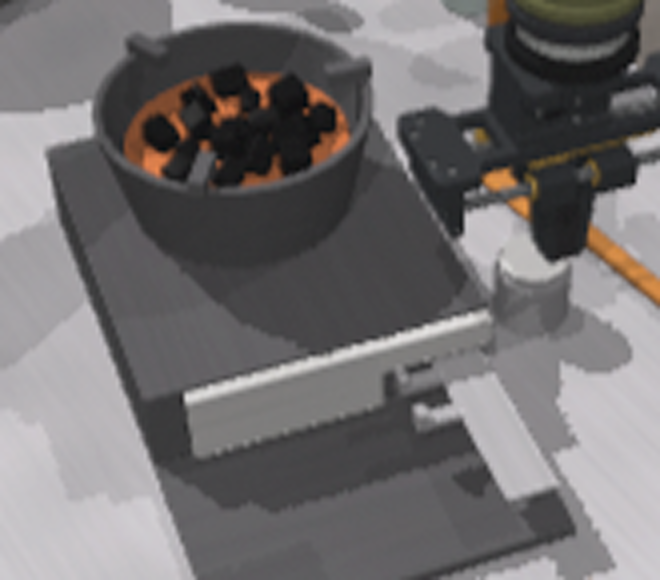

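View pics/top_m.png

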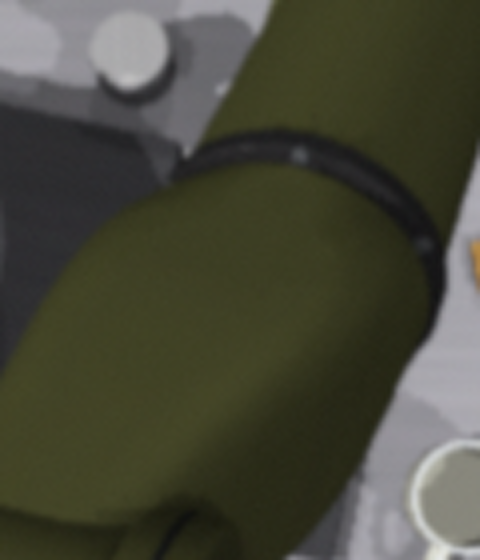

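The drawer face is flush with the box, running from about (190,400) to (490,320), and the tread lies free. I'll check catch height and drawer position with an overlay.

```bash
sed 's/d=p\[3\]\*1e3;/d=0;/; s/o=(275,170); w,h=75,75/o=(265,160); w,h=75,75/' ov.py > ov0.py
sed -i 's/^cv2.imwrite/for a in (-70,-32):\n  for zz,c in((60,(0,0,255)),(48,(255,0,0))): dr(j2w(p,np.array([(a,-61,zz),(a,-53,zz),(a+12,-53,zz),(a+12,-61,zz)])\/1e3),c)\ncv2.imwrite/' ov0.py; python3 ov0.py z
```

```text
(no output)
```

View pics/ov_z.png

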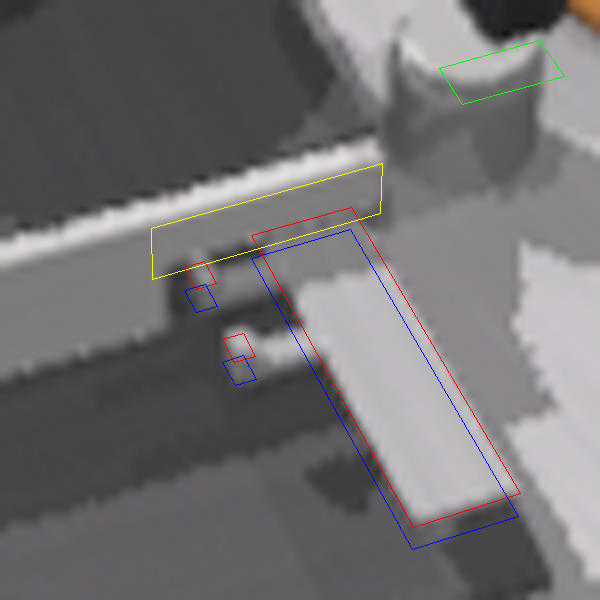

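The tread front edge at about (415,525) and both stop tops match the "up" outlines. The face matches opening 0, and the robot is clear of everything. Handing in.

```bash
python3 -c "
from plant import r
print(r.get_state()['contact_force'], r.finish_job())"
```

```text
the job is handed in; nothing more can be done
[ 0.59290168  0.14270102 -1.00930312] None
```

The drawer is shut and locked, and I handed the job in at about 11 s of the 38 s allowed; no verdict was reported.

**What I did:** I pressed the tread about 11 mm down with the closed fingertips, at 6–8 N. Keeping it down, I slid along it and pushed the ear until the drawer stopped firmly. There the push rose to about 14 N with no further motion. Then I eased off and lifted clear.

**Last checks:**
- **Drawer and catch:** in the side picture the face matches an opening of 0 to within about 1 pixel, roughly 3 mm. The tread and both stops match the "fully up" outlines.
- **Contact:** the fingers are well clear, and the force reads about 1 N, which is noise level.
- **Bystanders:** the tin, beside the box, looked unmoved in the last pictures. I did not measure the other bystanders again, and nothing touched them that I noticed.

**What disagreed:**
- **Fingertip position:** contact came about 20 mm lower than `r.tcp_to_tips` (0.025 m) predicts, so the closed tips seem to stand only about 5 mm ahead of the TCP. I relied on the force and the pictures instead.
- **Jiko fit:** individual corners in the pose fit were off by up to 1.9 pixels, about 5 mm.
- **Top camera:** the arm blocked its view of the catch, so the final check rests on the side camera only.

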